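# Lay the upright eyepiece carton down in its taped bay

## Robot

A 6-joint arm with a two-finger parallel gripper is mounted at the origin on the work surface. World frame = base frame: x ahead of the robot, y to its left, z up, the work surface at z = 0. Lengths are in m, angles in rad, forces in N, time in s.
With the tool pointing down it reaches from about 0.375 to 0.9 m from the base axis. Payload 3.1 kg.
Tool frame: the origin (TCP) lies at the centre of the arm's flange, where the gripper is bolted on; the fingertips stand 182 mm ahead of it and the grasp point (between the pads) lies 164 mm ahead of it; z points along the fingers, y is the line along which they close (so a half turn about z gives the same grasp; the last joint's range is limited). The gripper opens to 87 mm and grips with 3 to 60 N. Pads are 19 mm wide; open, the fingers measure 117 mm over their backs; the gripper's body (75 mm by 190 mm) begins 51 mm behind the grasp point.
Start: joints at [-0.178, 0.527, 1.433, -0, 1.181, -0.178], TCP at [0.625, 0, 0.405] pointing down, gripper open.
Joint ranges: [-3.08, 3.08], [-0.75, 2.2], [0.22, 2.44], [-1.43, 4.57], [0, 2.65], [-2.85, 2.85]. Speed limits (rad/s): [2.79, 2.79, 3.14, 3.14, 3.14, 3.14].

## Interface

Orientations are given as [roll, pitch, yaw] about the fixed x, y, z axes, in that order (R = Rz(yaw) Ry(pitch) Rx(roll)).
In Python, from station import robot, eyes, models gives the robot as it stands.
- The arm moves only by the tool servo_tool, never from a script. Its argument "deltas" is a list of rows, each a list of 3 entries, a list of its own where there are three numbers: the shift along the tool's x, y, z in cm, then the turn, a rotation vector about the tool's x, y, z in rad, then the finger opening in cm, from 0 to 8.7. A call has 1 to 5 rows; each row is the pose to reach, as a shift and turn from the pose commanded when the call began, along the tool's axes at that moment; what a row does not reach only later rows make up. A row lasts 1/10 s, in which the tool goes at most 50 mm and 8.59 degrees, less where a joint would pass 70% of its speed; a pose out of reach is approached as far as the arm can. A call with a gripper value outside its range is refused whole. The fingers move at their own pace and stop on an object; "force" is the grip in N (left out, the last holds). Time passes only in rows, so rows that repeat a pose let the fingers close. It gives the time, the measured TCP pose, the force, the opening and the grip force at its end, in the units of the state.
- robot.observe(): the state, without advancing time (a new reading comes with each control period).
- eyes.snapshot(name): name is "scene" or "side" or "wrist"; returns (picture, depth): 480x640x3 uint8, blue, green, red; 480x640 float32, m along the optical axis (not along the pixel's ray), 0 where there is no reading.
- eyes.camera_params(name): a dict with "intrinsics" (3x3 intrinsics, pixels), "position" and "attitude" of the camera in the world. Camera axes: x right, y down, z forward; pixel columns grow to the right and rows downward; lengths in m; the calibration is good to about 2 mm. A picture is of the moment at which its call begins: read the wrist's pose just before it. camera_params takes no time and is no camera call; for the wrist camera it gives the pose at the moment of the call.
- robot.finish_job(): hands the job in; it is judged then, once.
Trained networks look in the newest picture that a camera, given by its name, has taken for a name from the list of things; names that differ only in an ending like _2 or _b are one class to them, and where a whole thing is asked for, a point or a joint stands for the part that bears it (a point fixed in the world has none). Each returns a list of dicts, best first, with "score" (0 to 1); they miss things now and then, are a little off and sometimes report something else, mostly with a low value. They report only what shows in the picture. A call takes as long as a camera call. They do not tell look-alikes from the thing itself.
- models.look_for(camera, name): "point" ([x, y, z] in m, in the coordinates of the camera as it stood for that picture, good to about 4 mm: the middle of the surface that is visible of it).
- models.silhouettes(camera, name): "mask" (480x640 bool, what is visible of it).
The state is a dict: "clock": time; "qpos": joint angles; "qd": joint speeds; "effort": joint torques, N m; "tool_pos": TCP position; "tcp_rot": TCP orientation; "contact_force": force on the tool from outside, world axes, zero at the start; "torque": the same for the moment, N m; "opening": opening from 0.0 (shut) to 1.0 (fully open); "finger_force": force on a finger pad.
Only numpy, scipy, OpenCV 4.12 (cv2) and the standard library are available. Lean on these libraries where they do the work, as an engineer would, in place of code of your own. Each camera call takes 0.05 s, during which the arm holds its last target. There are 200 camera calls.

## Task

The tall carton has been left standing on end at one end of the long taped bay where it should lie. With the fingertips push it near its top so that it tips over along the bay, and leave it lying flat on a broad face with no part sticking out past the outer edge of the tape, nudging it in if need be. Do not grip or lift it or push it hard, and leave everything else on the shelf where it stands.

Things in the scene. Friction and masses are not known exactly. Their poses are not given: they have to be found in the camera images.
- carton: tall brown carton, 60 mm deep (x) by 75 wide (y) by 145 tall (z), 0.2 to 0.4 kg, a round dark motif on both broad faces (square to x; either may end underneath). Origin: centre of its underside. Starts upright at one end of the long bay, a broad face towards it within 6 degrees. Pushed low it slides; pushed in its top quarter it tips over its far lower edge, falling by itself past 22 degrees
- carton_mid (a point): the centre of the carton: 72.5 mm above its underside as it stands, 30 mm above the shelf when it lies on a broad face
- carton_foot_a (a point): edge point of the carton's underside: middle of its 60 mm depth, at its +y narrow side (37.5 mm from the middle). When the carton lies on a broad face, this and the next three points are the corners of its outline seen from above
- carton_foot_b (a point): the same at its -y narrow side
- carton_top_a (a point): edge point of the carton's top (145 mm from its underside): middle of its depth, at its +y narrow side
- carton_top_b (a point): the same at its -y narrow side
- bay: the long bay: a rectangle of 10 mm wide black marking tape stuck flat on the plywood, 190 by 110 mm over the outer edges of the tape, no height. Origin at its centre, x along its 190 mm length, y along its 110 mm width. The carton may stand at its +x or -x end, its foot at or partly across the tape. It does not move in a run
- canister: screw-top aluminium canister with a knurled cap, 50 mm across, 74 mm tall, standing beside the bay; origin at the centre of its underside. Leave alone
- eyepiece: black wide-field eyepiece standing on its steel barrel, 54 mm across, 72 mm tall, beside the bay; origin at the centre of its underside. Leave alone
- moon_filter: clear glass moon filter in a brass ring, 54 mm across, 10 mm thick, lying beside the bay; origin at the centre of its underside. Leave alone
- collimation_cap: orange plastic collimation cap, 43 mm across, 32 mm tall, beside the bay; origin at the centre of its underside. Leave alone
- cork: tan cork stopper, 35 mm across, 36 mm tall, standing just beyond the end of the bay opposite the carton; origin at the centre of its underside. Leave alone
- squat_carton: squat brown carton, 70 by 80 by 70 mm tall, standing in a smaller taped bay off to the left; origin at the centre of its underside. Leave alone
Things that resemble listed ones, but are neither listed nor needed, are in the scene too. Leave any orange or red look-alike of the carton alone.

How it is judged:
On the way:
1. the tall carton has gone over from standing on end to lying on a broad face, its centre over the bay (angle between carton's own z axis and vertical between 1.45 and 1.69 rad and height (world z) of carton_mid below 0.034 m and x of carton_mid in the frame of bay between -0.095 and 0.095 m and y of carton_mid in the frame of bay between -0.055 and 0.055 m), for 0.2 s.
At the end, for the whole second after the job is handed in: The carton lies flat on a broad face (long axis within 4 degrees of level, centre less than 33 mm high), at rest, all four corners of its outline within the outer edge of the bay's tape; every other thing is within 15 mm of where it started (angle between carton's own z axis and vertical between 1.5 and 1.64 rad and height (world z) of carton_mid below 0.033 m and x of carton_foot_a in the frame of bay between -0.095 and 0.095 m and y of carton_foot_a in the frame of bay between -0.055 and 0.055 m and x of carton_foot_b in the frame of bay between -0.095 and 0.095 m and y of carton_foot_b in the frame of bay between -0.055 and 0.055 m and x of carton_top_a in the frame of bay between -0.095 and 0.095 m and y of carton_top_a in the frame of bay between -0.055 and 0.055 m and x of carton_top_b in the frame of bay between -0.095 and 0.095 m and y of carton_top_b in the frame of bay between -0.055 and 0.055 m and linear speed of carton below 0.01 m/s and angular speed of carton below 0.08 rad/s and distance of each of canister, eyepiece, moon_filter, cork, collimation_cap, squat_carton from where it was at the start of the episode below 0.015 m); the robot touches nothing.
It fails at once if the carton is lifted: its centre rises higher than tipping on an edge or corner can bring it (height (world z) of carton_mid above 0.095 m or (angle between carton's own z axis and vertical above 1.4 rad and height (world z) of carton_mid above 0.068 m)).
It fails at once if the carton is pinched or shoved hard (more than 30 N from the fingers) (contact force between the fingers and carton above 30 N).
It fails at once if another thing on the shelf is disturbed (moved more than 15 mm) (distance of any of canister, eyepiece, moon_filter, cork, collimation_cap, squat_carton from where it was at the start of the episode above 0.015 m).
It also fails if it takes over 51 s, if anything falls off the work surface, if the arm or the gripper's body presses on something with over 40 N, if the wrist force passes 120 N, or if a joint passes its speed limit or range.

## Working session

There is one attempt and no reset: what is moved stays moved. The work goes in short steps, Python scripts to look and compute and a tool call to move; the robot and the scene stay as the last step left them, time stands still between calls to the robot, and variables do not carry over. Pictures are saved under pics/ and viewed, at most 10 in all, crops included, and the job is handed in when it is done.

Besides the shell and the picture viewer there is one more tool, called after "Emit:" as name(argument=value, ...) on one line, values as JSON. servo_tool: Moves the arm, as the interface text tells. Its arguments: {"type":"object","properties":{"deltas":{"type":"array","items":{"type":"array"}},"force":{"type":"number"}},"required":["deltas"]}

```bash
mkdir -p pics; cat > h.py <<'E'
import numpy as np, cv2
from scipy.spatial.transform import Rotation as Ro
from station import robot, eyes, models
def cam(n):
    p=eyes.camera_params(n); K=np.array(p["intrinsics"]); a=np.array(p["attitude"],float)
    R=a if a.shape==(3,3) else (Ro.from_euler('xyz',a).as_matrix() if a.size==3 else Ro.from_quat(a).as_matrix())
    return K,R,np.array(p["position"])
def cloud(n,d):
    K,R,t=cam(n); v,u=np.mgrid[:480,:640]
    P=np.stack([(u-K[0,2])/K[0,0]*d,(v-K[1,2])/K[1,1]*d,d],-1)
    return P@R.T+t
E
python3 - <<'E'
from h import *
print(robot.observe()); print(eyes.camera_params("scene"))
ims=[]
for n in ("scene","side"):
    im,d=eyes.snapshot(n); cv2.imwrite(f"pics/{n}0.png",im); np.save(f"{n}0.npy",d)
    K,R,t=cam(n)
    for o in ("carton","bay","cork","canister","eyepiece","moon_filter","collimation_cap","squat_carton"):
        if n=="side" and o not in("carton","bay"):continue
        print(n,o,[(np.round(R@np.array(r["point"])+t,3).tolist(),round(r["score"],2)) for r in models.look_for(n,o)[:3]])
E
```

```text
{'clock': 0.0, 'qpos': array([-1.78540807e-01,  5.28452091e-01,  1.43390550e+00, -2.16691621e-05,
        1.18137416e+00, -1.78528494e-01]), 'qd': array([-1.81030018e-03, -5.39454129e-04,  5.17022167e-04, -2.46315661e-03,
        1.61057976e-03,  9.12663430e-05]), 'effort': array([-5.45745443e-04, -4.40045428e+01, -1.76593530e+01,  6.32597599e-02,
        5.83207863e-02, -1.53719384e-04]), 'tool_pos': array([6.24654907e-01, 6.37251586e-05, 4.03778838e-01]), 'tcp_rot': array([-3.13948400e+00, -3.60153625e-04,  1.57079188e+00]), 'contact_force': array([ 0.79679312, -0.11714353,  0.55883518]), 'torque': array([-0.03666665,  0.02571259, -0.04165599]), 'finger_force': 0.0, 'opening': 1.000398832842598}
{'intrinsics': array([[543.18440388,   0.        , 313.8705941 ],
       [  0.        , 543.18440388, 239.70487417],
       [  0.        ,   0.        ,   1.        ]]), 'position': array([ 1.21783578, -0.42534721,  0.7579182 ]), 'attitude': array([-2.19293665,  0.01358515,  0.85134564])}
scene carton [([0.531, -0.041, 0.101], 0.94), ([0.608, -0.155, 0.106], 0.72)]
scene bay [([0.559, 0.109, 0.0], 0.78), ([0.53, -0.037, 0.103], 0.38)]
scene cork [([0.569, 0.201, 0.027], 0.83)]
scene canister [([0.407, 0.151, 0.042], 0.73)]
scene eyepiece [([0.694, 0.106, 0.061], 0.65)]
scene moon_filter []
scene collimation_cap [([0.681, -0.011, 0.02], 0.83)]
scene squat_carton [([0.565, 0.464, 0.056], 0.89)]
side carton [([0.487, 0.005, 0.092], 0.97), ([0.326, -0.023, 0.093], 0.79), ([0.586, -0.12, 0.121], 0.7)]
side bay [([0.514, 0.108, 0.004], 0.58), ([0.489, 0.004, 0.09], 0.36)]
```

View pics/scene0.png

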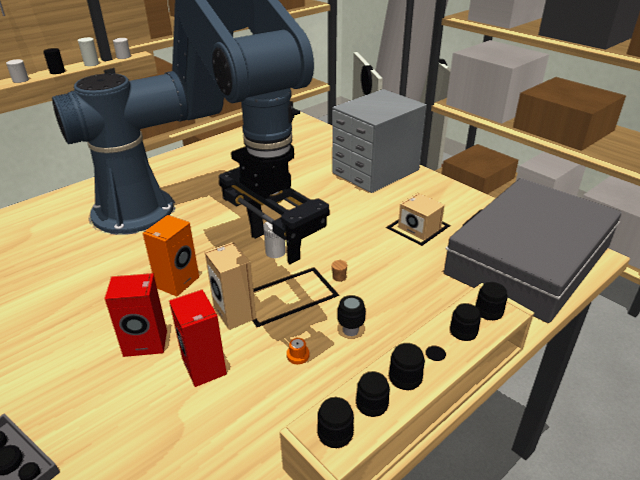

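View pics/side0.png

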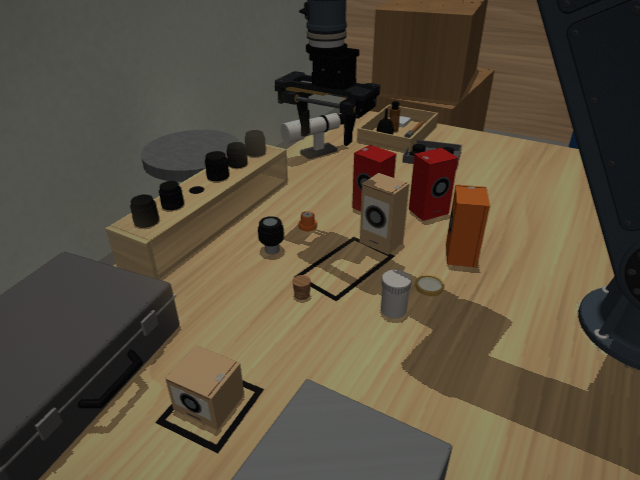

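The scene shows the brown carton at about (230,285) px. The bay runs to the right of it towards the cork at (340,270), with red look-alikes behind at (135,315) and (200,340) and an orange one at (170,255). I'll build a top-down map next.

```bash
python3 - <<'E'
from h import *
H=np.zeros((600,600,3),np.uint8); Z=np.full((600,600),-1.)
# x 0.25..0.85 (down->rows), y from +0.3 (left) to -0.3 ; 1 mm/px
dark=[]
for n in ("scene","side"):
    im=cv2.imread(f"pics/{n}0.png"); d=np.load(f"{n}0.npy"); P=cloud(n,d)
    ok=(d>0)&(P[...,2]<0.19)&(P[...,2]>-.02)
    r=((P[...,0]-.25)*1000).round().astype(int); c=((.3-P[...,1])*1000).round().astype(int)
    ok&=(r>=0)&(r<599)&(c>=0)&(c<599)
    for rr,cc,z,col in zip(r[ok],c[ok],P[...,2][ok],im[ok]):
        s=Z[rr:rr+2,cc:cc+2]; m=s<z+(0.0 if n=="side" else 0.003); s[m]=z; H[rr:rr+2,cc:cc+2][m]=col
    dk=ok&(im.max(2)<45)&(abs(P[...,2])<.008)&(P[...,0]>.43)&(P[...,0]<.66)&(P[...,1]>-.07)&(P[...,1]<.22)
    print(n,dk.sum()); Q=P[dk][:,:2]; np.save(n+"_tape.npy",Q)
    rect=cv2.minAreaRect((Q*1000).astype(np.float32)); print(rect)
    top=ok&(abs(P[...,2]-.145)<.006)&(P[...,0]>.2)&(P[...,0]<.7)&(P[...,1]>-.3)&(P[...,1]<.1)
    m=np.zeros((600,600),np.uint8); m[r[top],c[top]]=255; m=cv2.morphologyEx(m,cv2.MORPH_CLOSE,np.ones((5,5)))
    k,l,st,ce=cv2.connectedComponentsWithStats(m)
    for i in range(1,k):
        if st[i,4]>500:
            yy,xx=np.nonzero(l==i); q=np.stack([yy+250,300-xx],1).astype(np.float32); print(' top',cv2.minAreaRect(q),st[i,4])
cv2.imwrite("pics/top.png",H)
E
```

```text
scene 499
((528.6888427734375, 89.5809326171875), (188.9447784423828, 111.91789245605469), 78.01338195800781)
 top ((337.39678955078125, -60.734580993652344), (62.754981994628906, 79.32396697998047), 21.250507354736328) 4234
 top ((456.2137145996094, -197.6633758544922), (75.7474365234375, 63.44146728515625), 54.72757339477539) 4485
 top ((500.87164306640625, -24.97972869873047), (60.617462158203125, 78.55314636230469), 81.02737426757812) 4391
 top ((579.0848388671875, -145.1123046875), (61.48365020751953, 77.75513458251953), 77.6609115600586) 4527
side 643
((528.2125854492188, 92.17704772949219), (191.11065673828125, 112.0220947265625), 77.86093139648438)
 top ((334.4024658203125, -55.953163146972656), (60.30495071411133, 80.1941146850586), 19.358993530273438) 3873
 top ((452.0755615234375, -193.70819091796875), (77.71745300292969, 63.96625900268555), 55.491477966308594) 2960
 top ((497.08111572265625, -22.01351547241211), (64.44440460205078, 76.44552612304688), 80.53767395019531) 4071
 top ((576.1470947265625, -140.91177368164062), (64.27194213867188, 77.36885833740234), 75.96376037597656) 3028
```

View pics/top.png

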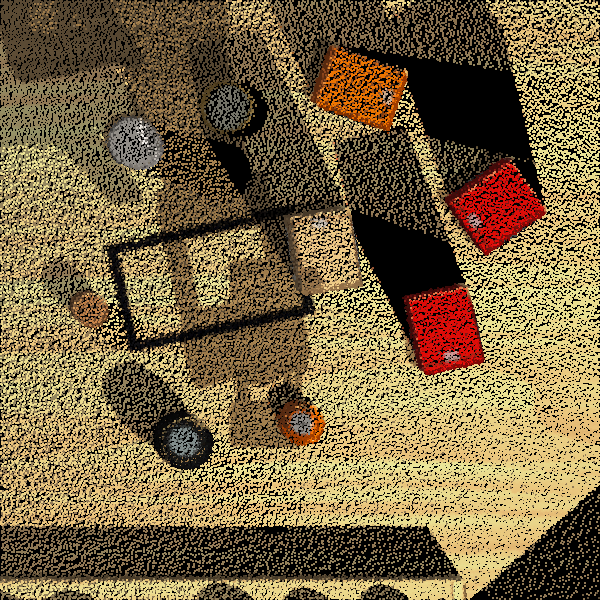

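The top view shows:
- **Bay:** centre (0.528, 0.091), long axis at 78° from world x.
- **Carton:** (0.499, −0.023), normal at 81°, standing at the −y end.
- **Expected fall:** it should land about −0.088 to +0.057 along the bay.

I'll go behind the carton with closed fingers.

Emit:
servo_tool(deltas=[[[-2,-3,0],[0,0,0.06],0],[[-4,-6,0],[0,0,0.12],0],[[-6,-9,0],[0,0,0.175],0],[[-8,-12,0],[0,0,0.175],0],[[-9.3,-13.8,0],[0,0,0.175],0]])

```text
clock: 1.1
tool_pos: [0.4849, -0.0936, 0.4048]
tcp_rot: [-3.14, 0.0, 1.395]
contact_force: [-0.4, 0.3, 0.2]
opening: 0.632
finger_force: 0.0
```

Emit:
servo_tool(deltas=[[[0,0,0],[0,0,0],0],[[0,0,0],[0,0,0],0],[[0,0,0],[0,0,0],0],[[0,0,0],[0,0,0],0],[[0,0,0],[0,0,0],0]])

```text
clock: 1.6
tool_pos: [0.4876, -0.0925, 0.4046]
tcp_rot: [3.141, -0.0, 1.397]
contact_force: [-0.1, -0.5, 0.5]
opening: 0.173
finger_force: 0.0
```

Emit:
servo_tool(deltas=[[[0,0,2.5],[0,0,0],0],[[0,0,5],[0,0,0],0],[[0,0,7.5],[0,0,0],0],[[0,0,9.5],[0,0,0],0],[[0,0,9.5],[0,0,0],0]])

```text
clock: 2.1
tool_pos: [0.4865, -0.0924, 0.3074]
tcp_rot: [-3.136, -0.001, 1.396]
contact_force: [-0.6, -0.1, -0.6]
opening: 0.003
finger_force: 0.0
```

Emit:
servo_tool(deltas=[[[0.5,0,0],[0,0,0],0],[[1,0,0],[0,0,0],0],[[1.5,0,0],[0,0,0],0],[[2.0,0,0],[0,0,0],0],[[2.5,0,0],[0,0,0],0]])

```text
clock: 2.6
tool_pos: [0.4915, -0.0678, 0.3104]
tcp_rot: [3.14, 0.0, 1.396]
contact_force: [0.1, 0.3, -0.0]
opening: 0.001
finger_force: 0.0
```

Emit:
servo_tool(deltas=[[[0.4,0,0],[0,0,0],0],[[0.8,0,0],[0,0,0],0],[[1.2,0,0],[0,0,0],0],[[1.6,0,0],[0,0,0],0],[[2.0,0,0],[0,0,0],0]])

```text
clock: 3.1
tool_pos: [0.4949, -0.0484, 0.3098]
tcp_rot: [3.142, 0.0, 1.396]
contact_force: [0.7, -0.9, 0.4]
opening: 0.004
finger_force: 0.4
```

```bash
python3 - <<'E'
from h import *
im,d=eyes.snapshot("side"); cv2.imwrite("pics/side1.png",im[120:320,250:520])
print(robot.observe()["contact_force"])
E
```

```text
[ 0.11725641 -0.67250806 -0.24902786]
```

View pics/side1.png

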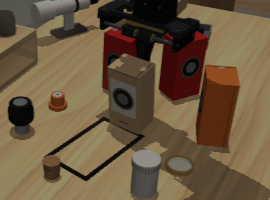

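The crop shows the carton at (130,90) px in contact and tilting slightly. I'll keep pushing gently.

Emit:
servo_tool(deltas=[[[0.4,0,0],[0,0,0],0],[[0.8,0,0],[0,0,0],0],[[1.2,0,0],[0,0,0],0],[[1.6,0,0],[0,0,0],0],[[2.0,0,0],[0,0,0],0]])

```text
clock: 3.65
tool_pos: [0.4983, -0.0286, 0.3097]
tcp_rot: [-3.141, -0.0, 1.396]
contact_force: [-0.2, -0.5, -0.5]
opening: 0.005
finger_force: 0.2
```

Emit:
servo_tool(deltas=[[[0.4,0,0],[0,0,0],0],[[0.8,0,0],[0,0,0],0],[[1.2,0,0],[0,0,0],0],[[1.6,0,0],[0,0,0],0],[[2.0,0,0],[0,0,0],0]])

```text
clock: 4.15
tool_pos: [0.5018, -0.0089, 0.3097]
tcp_rot: [-3.141, -0.0, 1.396]
contact_force: [1.0, -0.7, 0.6]
opening: 0.004
finger_force: 0.0
```

```bash
python3 - <<'E'
from h import *
im,d=eyes.snapshot("side"); cv2.imwrite("pics/side2.png",im[120:320,250:520])
print(robot.observe()["contact_force"])
E
```

```text
[ 0.77773956 -0.30296643  0.52584771]
```

View pics/side2.png

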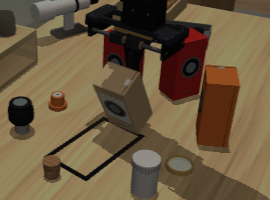

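The carton is tilted and falling along the bay. I'll wait, then back the fingers off and up.

Emit:
servo_tool(deltas=[[[0.4,0,0],[0,0,0],0],[[0.4,0,0],[0,0,0],0],[[0.4,0,0],[0,0,0],0],[[0.4,0,0],[0,0,0],0],[[0.4,0,0],[0,0,0],0]])

```text
clock: 4.7
tool_pos: [0.5025, -0.0055, 0.3097]
tcp_rot: [-3.142, 0.0, 1.396]
contact_force: [0.4, -0.0, 0.7]
opening: 0.005
finger_force: 0.0
```

Emit:
servo_tool(deltas=[[[-1,0,0],[0,0,0],0],[[-2,0,-2],[0,0,0],0],[[-4,0,-4],[0,0,0],0],[[-6,0,-7],[0,0,0],0],[[-8,0,-10],[0,0,0],0]])

```text
clock: 5.2
tool_pos: [0.488, -0.0854, 0.4104]
tcp_rot: [-3.14, -0.0, 1.396]
contact_force: [0.3, 0.3, -0.9]
opening: 0.006
finger_force: 0.0
```

```bash
cat > meas.py <<'E'
from h import *
import sys
B=np.array([.5285,.091]); u=np.array([np.cos(np.radians(78)),np.sin(np.radians(78))]); v=np.array([-u[1],u[0]])
for n in ("scene","side"):
    im,d=eyes.snapshot(n); cv2.imwrite(f"pics/{n}_{sys.argv[1]}.png",im)
    P=cloud(n,d); K,R,t=cam(n)
    D=(P[...,:2]-B)@np.stack([u,v],1); z=P[...,2]
    m=(d>0)&(z>.052)&(z<.068)&(abs(D[...,0])<.16)&(abs(D[...,1])<.085)
    q=(D[m]*1000).astype(np.float32)
    M=np.zeros((400,400),np.uint8); M[(q[:,1]+200).astype(int),(q[:,0]+200).astype(int)]=255
    M=cv2.morphologyEx(M,cv2.MORPH_CLOSE,np.ones((5,5))); k,l,st,ce=cv2.connectedComponentsWithStats(M)
    i=1+st[1:,4].argmax(); yy,xx=np.nonzero(l==i)
    r=cv2.minAreaRect(np.stack([xx-200,yy-200],1).astype(np.float32)); print(n,'carton top in bay mm',r,np.round(cv2.boxPoints(r)).tolist(),'z',np.median(z[m]))
    # tape in the same picture
    dk=(im.max(2)<45)&(d>0)&(abs(z)<.008)&(abs(D[...,0])<.11)&(abs(D[...,1])<.07)
    tq=D[dk]*1000; print('  tape lo/hi',np.percentile(tq,[1,99],axis=0).round(1).tolist(),dk.sum())
    e=np.load(n+"_tape.npy"); e=((e-B)@np.stack([u,v],1))*1000; print('  tape at start',cv2.minAreaRect(e.astype(np.float32)))
E
python3 meas.py 3
```

```text
scene carton top in bay mm ((-10.558029174804688, 8.125877380371094), (147.0727996826172, 81.29414367675781), 2.9507789611816406) [[-86.0, 45.0], [-82.0, -36.0], [65.0, -29.0], [61.0, 53.0]] z 0.06097725108159835
  tape lo/hi [[-95.4, -55.6], [91.7, 53.5]] 442
  tape at start ((-1.34881591796875, -0.47975921630859375), (188.9447784423828, 111.91786193847656), 0.013394936919212341)
side carton top in bay mm ((-7.874061584472656, 10.48129653930664), (149.11373901367188, 78.25225067138672), 2.8624050617218018) [[-84.0, 46.0], [-80.0, -32.0], [69.0, -25.0], [65.0, 53.0]] z 0.05836763524597055
  tape lo/hi [[-92.0, -52.2], [95.8, 56.7]] 417
  tape at start ((1.0915908813476562, 0.5258407592773438), (112.0220947265625, 191.11070251464844), 89.8609390258789)
```

View pics/scene_3.png

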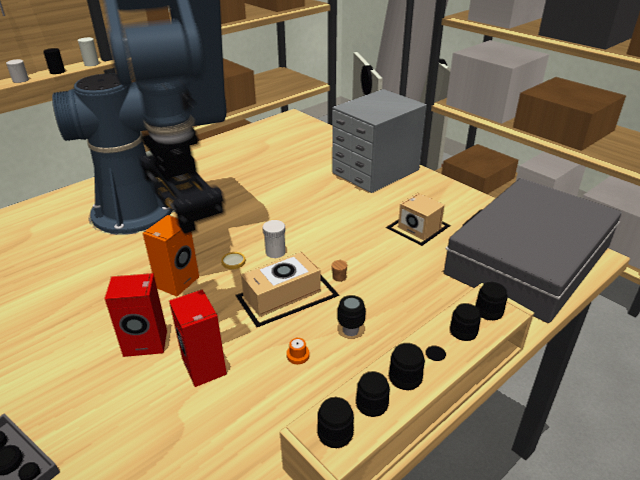

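Flat, with the motif up at (283,270) px. By measurement the corners reach about 50 mm of the 55 mm allowed on the robot side and 83 of 95 mm at the foot. I'll check that edge close up.

```bash
python3 - <<'E'
import cv2
im=cv2.imread("pics/side_3.png")[215:315,285:425]; cv2.imwrite("pics/crop3.png",cv2.resize(im,None,fx=5,fy=5,interpolation=cv2.INTER_CUBIC))
E
```

```text
(no output)
```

View pics/crop3.png

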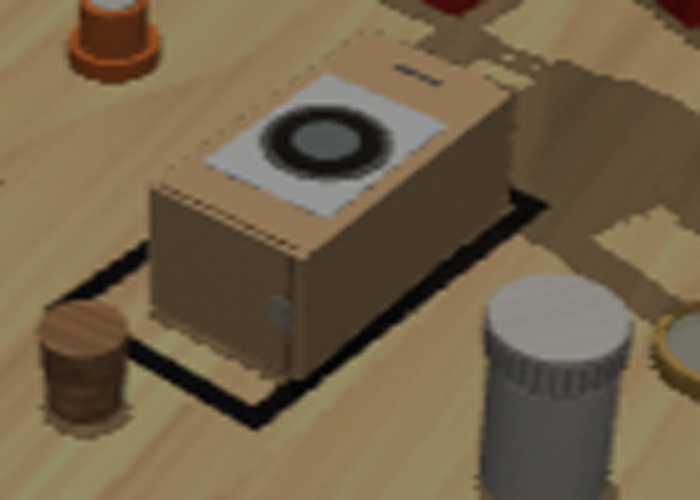

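The tape shows all along the robot side. About half its width is still visible at the tightest corner (300,380), and the foot end is inside too. Nothing needs nudging and the arm is clear, so I'm handing in.

```bash
python3 -c "
from station import robot
print(robot.finish_job())"
```

```text
the job is handed in; nothing more can be done
None
```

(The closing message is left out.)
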